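Latch the radio case

ROBOT

A 6-joint arm with a two-finger parallel gripper is mounted at the origin on the work surface. World frame = base frame: x ahead of the robot, y to its left, z up, the work surface at z = 0. Lengths are in m, angles in rad, forces in N, time in s.
With the tool pointing down it reaches from about 0.35 to 0.975 m from the base axis. Payload 4.9 kg.
Tool frame: the origin (TCP) lies midway between the tips of the shut fingers; the grasp point (between the pads) lies manip.grip_depth behind it (manip.grip_depth is the distance from the TCP to the grasp point, in m); z points along the fingers, x is the direction in which the jaws open and shut, and the axes are right-handed (so a half turn about z gives the same grasp; the last joint's range is limited). The gripper opens to 85 mm and grips with 20 to 120 N. Pads are 22 mm wide; open, the fingers measure 114 mm over their backs; the gripper's body (76 mm by 85 mm) begins 54 mm behind the grasp point. The pads swing forward as they close: fully open they stand 13 mm farther back than shut.
Start: joints at [1.035, 0.053, 1.613, -0, 1.476, -0.119], TCP at [0.253, 0.571, 0.231] pointing down, gripper open.
Joint ranges: [-3.01, 3.01], [-1.01, 2.22], [0.06, 2.58], [-1.02, 4.17], [0.09, 2.62], [-3.14, 3.14]. Speed limits (rad/s): [2.57, 2.57, 3.14, 3.14, 3.14, 3.14].

INTERFACE

Orientations are given as a unit quaternion [w, x, y, z].
In Python, from plant import state, grab_frame, ticket, manip gives the robot as it stands.
- The arm moves only by the tool carry_out, never from a script. Its argument "moves" is a list that holds one entry, the list of rows, each a list of 7 numbers: the turn, a rotation vector about the tool's x, y, z each as a share of 5 degrees, from -1 to 1, then the shift along the tool's x, y, z each as a share of 0.04 m, from -1 to 1, then the gripper command: -1 is shut, 1 is fully open, values between are in proportion. A call has 1 to 8 rows; each row shifts and turns the commanded pose from where the row before left it, along the tool's axes as they then stand; what a row does not reach is not made up. A row lasts 1/12 s, in which the tool goes at most 41.7 mm and 7.16 degrees, less where a joint would pass 70% of its speed; a pose out of reach is approached as far as the arm can. A call with a number of a shift or a turn outside -1 to 1 is refused whole. A call with a gripper value outside its range is refused whole. The fingers move at their own pace and stop on an object; the grip force is fixed at half the most. Time passes only in rows, so rows that do not move let the fingers close. It gives the time, the measured TCP pose, the force and the opening at its end, in the units of the state.
- state(): the state, without advancing time (a new reading comes with each control period).
- grab_frame(name): name is "scene" or "top" or "wrist"; returns a dict with "frame" (480x640x3 uint8, red, green, blue), "z_map" (480x640 float32, m along the optical axis (not along the pixel's ray), 0 where there is no reading), "K" (3x3 intrinsics, pixels), "world_from_camera" (4x4, takes a point from camera to world coordinates); the wrist camera has in their place "hand_eye" (4x4, takes a point from camera to tool coordinates, whose origin is the TCP and whose axes are the tool frame's). Camera axes: x right, y down, z forward; pixel columns grow to the right and rows downward; lengths in m; the calibration is good to about 2 mm. A picture is of the moment at which its call begins: read the wrist's pose just before it.
- ticket.job_done(): hands the job in, once; it reports no verdict.
The state is a dict: "time": time; "joint_pos": joint angles; "joint_vel": joint speeds; "joint_efforts": joint torques, N m; "tool_pos": TCP position; "tool_rot": TCP orientation; "contact_force": force on the tool from outside, world axes, zero at the start; "ft_torque": the same for the moment, N m; "gripper_width": opening from 0.0 (shut) to 1.0 (fully open).
Only numpy, scipy, OpenCV 4.12 (cv2) and the standard library are available. Lean on these libraries where they do the work, as an engineer would, in place of code of your own. Each camera call takes 0.05 s, during which the arm holds its last target.

TASK

Two radio transport cases stand on the issue desk, one of them already latched. On the one whose lid is still ajar, swing the latch's hook down over the keeper on the lid, then press the red lever all the way down so that the lid is pulled tight. Do not push on the case that is already latched.

Things in the scene. Friction and masses are not known exactly. Their poses are not given: they have to be found in the camera images.
- lid: Grey lid (66 mm thick) of the open case, which stands firm on its hinge edge, its flat top with the latch 140 mm above the desk. Origin: on the hinge under the seam, mid-length, 6 mm above the desk. x runs across the seam to the lid's outside, y along it, z up when shut; ajar 0.055 rad against a 6 N seal. Keeper at x 27: post 27 high, 18 wide, lip to +x. Black half: x 0 to -113. Case 190 long.
- hook (a joint): Swing (rad) of the steel hook frame: 0 = level, down over the keeper (stop), larger = raised; stays where left, 1 to 2 N moves it. It points to +x from a pivot 12 mm above the case top, at x -32 to -27 with the lever up (-54 with it down), y 0. Its cross bar, 85 mm from the pivot, drops beyond the keeper; flat yellow press tab 86 to 109 mm from the pivot, 42 wide.
- lever (a joint): Turn (rad) of the red lever, a plate 55 mm long, 24 wide, 5 thick, about a pivot 12 mm above the case top at x -30, y 0 from the seam: 0 = fully down (stop), flat towards -x, upper face 19 mm above the top; 1.57 = upright; more = leaning to +x. Stays where left. Turning it down draws the hook 14 mm per rad to -x; takes up to 10 N near its end.
- latched_case: The second case, same shape and colours, already latched with its lever lying flat: leave it alone. Origin on the desk under the middle of its seam, x across the seam from black half to grey lid, z up.

How it is judged:
By the outcome, as a careful person would: the job done as asked, in the order asked, and still so for the second after the job is handed in, with the robot touching nothing.
It also fails if it takes over 42 s, if anything falls off the work surface, if the arm or the gripper's body presses on something with over 40 N, if the wrist force passes 120 N, or if a joint passes its speed limit or range.

## Working session

There is one attempt and no reset: what is moved stays moved. The work goes in short steps, Python scripts to look and compute and a tool call to move; the robot and the scene stay as the last step left them, time stands still between calls to the robot, and variables do not carry over. Pictures are saved under pics/ and viewed, and the job is handed in when it is done.

Besides the shell and the picture viewer there is one more tool, called as name(argument=value, ...) on one line, values as JSON. carry_out: Moves the arm, as the interface text tells. Shift numbers are shares of 0.04 m and turn numbers shares of 5 degrees, none past 1 either way. Its arguments: {"type":"object","properties":{"moves":{"type":"array"}},"required":["moves"]}

```bash
mkdir -p pics; ls; python3 - <<'E'
from plant import state, grab_frame, ticket, manip
import cv2,pickle
print(state()); print(manip.grip_depth)
for n in("scene","top"):
    f=grab_frame(n); pickle.dump(f,open(n+'.pkl','wb')); cv2.imwrite(f'pics/{n}0.png',f['frame'][...,::-1]); print(f['K'],f['world_from_camera'])
E
```

```text
pics
{'time': 0.0, 'joint_pos': array([ 1.03499457e+00,  5.33977527e-02,  1.61428592e+00,  1.13909715e-05,
        1.47598621e+00, -1.18998550e-01]), 'joint_vel': array([-0.00096984, -0.00117553,  0.00043308,  0.00201984,  0.00125785,
        0.00072107]), 'joint_efforts': array([ 1.17806318e-03, -3.93681693e+01, -3.70181715e+01,  2.27223637e-05,
        6.91837791e-03,  3.28148303e-06]), 'tool_pos': array([0.25270394, 0.57096102, 0.23004248]), 'tool_rot': array([ 4.54142920e-04,  8.38104677e-01,  5.45508452e-01, -9.34083339e-04]), 'contact_force': array([-0.05859586, -0.12327394,  0.39690331]), 'ft_torque': array([ 0.02011311, -0.01932591, -0.02314126]), 'gripper_width': 1.0001877001984039}
0.0187
[[438.87325648   0.         313.89695232]
 [  0.         438.87325648 245.09002359]
 [  0.           0.           1.        ]] [[-0.0975086  -0.94743442  0.30472955  0.34298568]
 [-0.99522598  0.09154437 -0.03383592  0.03096328]
 [ 0.00416105 -0.30657406 -0.95183771  0.75857497]
 [ 0.          0.          0.          1.        ]]
[[603.95987428   0.         326.62783055]
 [  0.         603.95987428 238.3066715 ]
 [  0.           0.           1.        ]] [[-0.03494781 -0.97808268  0.20526306  0.3866555 ]
 [-0.99938546  0.03475981 -0.00452279 -0.00771006]
 [-0.00271125 -0.20529498 -0.97869639  0.8990687 ]
 [ 0.          0.          0.          1.        ]]
```

View pics/scene0.png

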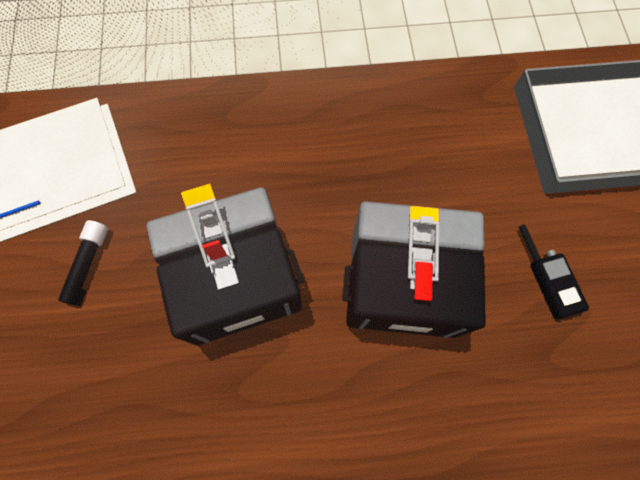

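View pics/top0.png

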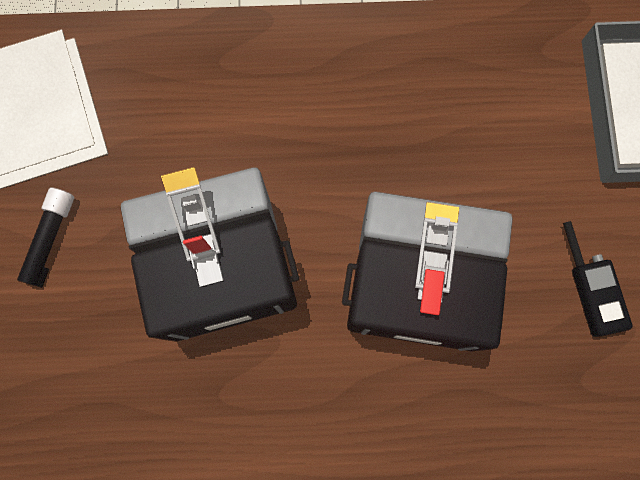

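The left case (around pixel 210,250 in top) is ajar, with its hook raised and lever leaning. The right case is latched, with its lever flat. I'll enlarge the left one and measure it.

```bash
cat > h.py <<'E'
import numpy as np,cv2,pickle
def cloud(f,T=None):
    T=f['world_from_camera'] if T is None else T
    z=f['z_map'];K=f['K'];v,u=np.mgrid[:480,:640]
    P=np.stack([(u-K[0,2])/K[0,0]*z,(v-K[1,2])/K[1,1]*z,z],-1)
    W=P@T[:3,:3].T+T[:3,3]; W[z==0]=np.nan
    return W
E
python3 - <<'E'
from h import *
for n,c in(("scene",(130,170,310,345)),("top",(105,150,315,350))):
    f=pickle.load(open(n+'.pkl','rb'));W=cloud(f);im=f['frame'].astype(int)
    a=im[c[1]:c[3],c[0]:c[2]].astype(np.uint8)
    cv2.imwrite(f'pics/{n}c.png',cv2.resize(a,None,fx=3,fy=3,interpolation=cv2.INTER_CUBIC)[...,::-1][:600,:800])
    R,G,B=im[...,0],im[...,1],im[...,2]
    left=W[...,1]>0.05
    for nm,m in(("yellow",(R>150)&(G>120)&(B<80)),("red",(R>90)&(G<50)&(B<50)&(W[...,2]>.12))):
        for s,l in(("L",left),("R",~left)):
            p=W[m&l]; p=p[~np.isnan(p[:,0])]
            print(n,nm,s,len(p),np.median(p,0).round(4),np.percentile(p,3,0).round(4),np.percentile(p,97,0).round(4))
    g=(abs(R-G)<15)&(R>90)&(R<190)&left&(W[...,2]>.125)&(W[...,2]<.16)
    k=(R<50)&left&(W[...,2]>.12)&(W[...,2]<.16)
    for nm,m in(("grey",g),("black",k)):
        p=W[m]; print(n,nm,len(p),np.median(p,0).round(4)); r=cv2.minAreaRect((p[:,:2]*1000).astype(np.float32)); print(r,cv2.boxPoints(r).round(1).tolist())
        A=np.c_[p[:,:2],np.ones(len(p))]; print(np.linalg.lstsq(A,p[:,2],rcond=None)[0])
E
```

```text
scene yellow L 467 [0.613  0.1679 0.1953] [0.6024 0.1472 0.0007] [0.7207 0.2071 0.1998]
scene yellow R 302 [ 0.5724 -0.1583  0.1539] [ 5.615e-01 -2.010e-01  5.000e-04] [ 0.6397 -0.1388  0.1557]
scene red L 262 [0.5314 0.1472 0.187 ] [0.5281 0.1366 0.1361] [0.5625 0.1616 0.2079]
scene red R 638 [ 0.4655 -0.1374  0.1597] [ 0.4425 -0.1519  0.1434] [ 0.4919 -0.1237  0.1616]
scene grey 4287 [0.591  0.1553 0.1388]
((558.21923828125, 152.12469482421875), (139.0052490234375, 187.2917938232422), 13.685091972351074) [[468.5, 226.6999969482422], [512.7999877929688, 44.70000076293945], [647.9000244140625, 77.5999984741211], [603.5999755859375, 259.6000061035156]]
[-0.10329819 -0.0213694   0.20389693]
scene black 2022 [0.4666 0.1379 0.1379]
((505.20440673828125, 140.21441650390625), (123.14622497558594, 187.75634765625), 12.87716007232666) [[424.29998779296875, 218.0], [466.1000061035156, 35.0], [586.2000122070312, 62.400001525878906], [544.2999877929688, 245.5]]
[-0.02780883 -0.0010549   0.1493645 ]
top yellow L 25 [0.6264 0.1844 0.1937] [ 0.6153  0.1442 -0.0029] [0.6962 0.2417 0.2   ]
top yello
[... 204 characters left out ...]
] [ 0.4431 -0.1532  0.1383] [ 0.4962 -0.1221  0.1595]
top grey 5644 [0.5938 0.1513 0.1376]
((560.03125, 152.98391723632812), (139.06924438476562, 189.02325439453125), 12.916638374328613) [[471.1000061035156, 229.60000610351562], [513.4000244140625, 45.29999923706055], [648.9000244140625, 76.4000015258789], [606.7000122070312, 260.6000061035156]]
[-0.10903721 -0.02585678  0.20697631]
top black 2062 [0.502  0.143  0.1357]
((507.8577880859375, 139.7687225341797), (123.50284576416016, 188.81813049316406), 13.243733406066895) [[426.1000061035156, 217.5], [469.3999938964844, 33.70000076293945], [589.5999755859375, 62.0], [546.2999877929688, 245.8000030517578]]
[-0.03136675 -0.00103966  0.1499524 ]
```

View pics/topc.png

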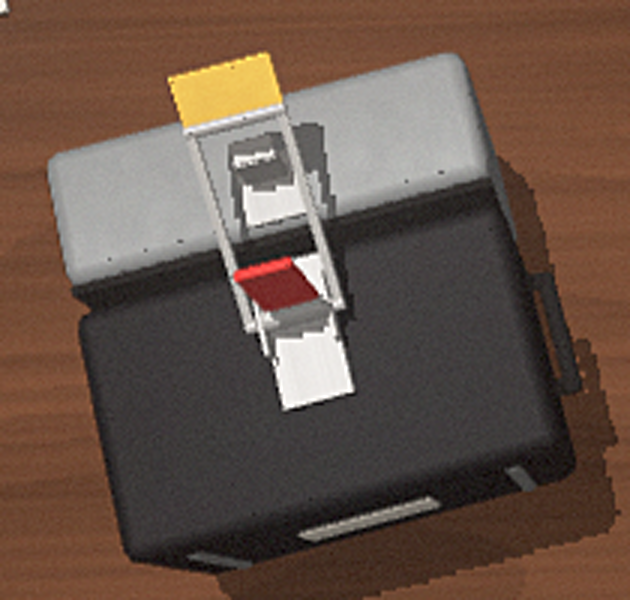

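View pics/scenec.png

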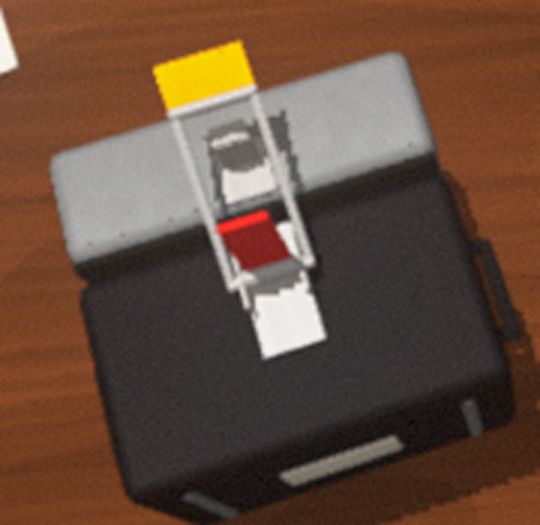

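carry_out(moves=[[[0, 0, 0, -0.36, 0.78, -0.1, -1], [0, 0, 0, -0.36, 0.78, -0.1, -1], [0, 0, 0, -0.36, 0.78, 0, -1], [0, 0, 0, -0.36, 0.78, 0, -1], [0, 0, 0, -0.36, 0.78, 0, -1], [0, 0, 0, -0.36, 0.78, 0, -1], [0, 0, 0, -0.36, 0.78, 0, -1], [0, 0, 0, -0.36, 0.78, 0, -1]]])

```text
time: 0.77
tool_pos: [0.4352, 0.3635, 0.2388]
tool_rot: [-0.0, 0.838, 0.546, -0.0]
contact_force: [-0.1, -0.2, 0.0]
gripper_width: 0.001
```

carry_out(moves=[[[0, 0, -1, 0, 0, 0, -1], [0, 0, -1, 0, 0, 0, -1], [0, 0, -1, 0, 0, 0, -1], [0, 0, -1, 0, 0, 0, -1], [0, 0, -1, 0, 0, 0, -1], [0, 0, -1, 0, 0, 0, -1], [0, 0, -1, 0, 0, 0, -1], [0, 0, -0.4, 0, 0, 0, -1]]])

```text
time: 1.43
tool_pos: [0.4343, 0.3649, 0.2386]
tool_rot: [-0.0, 0.62, 0.784, -0.001]
contact_force: [-0.3, 0.4, -0.4]
gripper_width: -0.004
```

```bash
cat >> h.py <<'E'
from scipy.spatial.transform import Rotation as R_
O=np.array([.556,.152,0]); a=np.arctan2(.229,.9735)
C=np.array([[np.cos(a),-np.sin(a),0],[np.sin(a),np.cos(a),0],[0,0,1]])  # case axes as columns
def tocase(p): return (np.asarray(p)-O)@C
def rep(s,target=None):
    q=s['tool_rot'];R=R_.from_quat([q[1],q[2],q[3],q[0]]).as_matrix()
    print('t',round(s['time'],2),'tcp',s['tool_pos'].round(4),'case',(tocase(s['tool_pos'])*1000).round(1),'F',s['contact_force'].round(1),'w',round(s['gripper_width'],2))
    Rc=C.T@R; print('tool axes in case (cols)',Rc.round(3).tolist())
    if target is not None:
        d=O+C@np.array(target)-s['tool_pos']; print('delta tool /40mm',(R.T@d/.04).round(2))
E
python3 - <<'E'
from h import *
from plant import state
rep(state(),[.069,0,.215])
for n in("scene","top"):
    f=pickle.load(open(n+'.pkl','rb'));W=cloud(f);im=f['frame'].astype(int);R,G,B=im[...,0],im[...,1],im[...,2]
    P=tocase(W.reshape(-1,3)).reshape(W.shape)*1000
    near=(abs(P[...,0])<130)&(abs(P[...,1])<60)
    for nm,m in(("y",(R>130)&(G>100)&(B<110)&(P[...,2]>160)),("r",(R>80)&(G<50)&(B<50)&(P[...,2]>155)),("white",(R>180)&(B>180)&(P[...,2]>135)&(P[...,2]<150)),("raised",(P[...,2]>158)&~((R>80)&(B<110)&(R>B+40)))):
        p=P[m&near]; print(n,nm,len(p),np.percentile(p,[2,50,98],axis=0).round(1).tolist())
        if nm in "yr":
            print(np.polyfit(p[:,2],p[:,0],1) if nm=="r" else np.polyfit(p[:,0],p[:,2],1))
E
```

```text
t 1.43 tcp [0.4343 0.3649 0.2386] case [-69.7 235.1 238.6] F [-0.3  0.4 -0.4] w -0.0
tool axes in case (cols) [[-0.001, 1.0, -0.001], [1.0, 0.001, -0.0], [-0.0, -0.001, -1.0]]
delta tool /40mm [-5.88  3.46  0.59]
scene y 441 [[49.1, -19.0, 191.0], [58.0, 1.2, 195.7], [66.8, 21.1, 200.5]]
[  0.2466542  181.36983072]
scene r 243 [[-27.3, -10.2, 162.1], [-25.4, 0.1, 188.2], [-20.9, 10.2, 208.5]]
[  0.08073577 -40.42567447]
scene white 577 [[-65.2, -13.6, 139.1], [-45.9, -0.2, 143.5], [28.8, 14.3, 145.9]]
scene raised 644 [[-31.9, -19.7, 158.2], [31.2, 2.3, 172.5], [48.4, 21.8, 192.6]]
top y 587 [[50.4, -20.5, 189.5], [59.4, -0.4, 194.5], [68.7, 19.7, 199.6]]
[  0.2242544 181.1605269]
top r 225 [[-25.6, -12.1, 159.7], [-23.8, -1.9, 183.4], [-21.8, 9.1, 205.3]]
[  0.06499246 -35.75454906]
top white 903 [[-63.8, -54.8, 137.0], [-39.3, -3.1, 141.7], [35.0, 16.5, 145.0]]
top raised 760 [[-26.4, -21.2, 158.3], [35.7, -0.4, 174.2], [50.0, 20.6, 192.0]]
```

carry_out(moves=[[[0, 0, 0, -0.73, 0.43, 0, -1], [0, 0, 0, -0.73, 0.43, 0, -1], [0, 0, 0, -0.73, 0.43, 0, -1], [0, 0, 0, -0.73, 0.43, 0, -1], [0, 0, 0, -0.74, 0.43, 0, -1], [0, 0, 0, -0.74, 0.43, 0.1, -1], [0, 0, 0, -0.74, 0.43, 0.2, -1], [0, 0, 0, -0.74, 0.43, 0.3, -1]]])

```text
time: 2.1
tool_pos: [0.6234, 0.1659, 0.2159]
tool_rot: [0.001, 0.622, 0.783, 0.001]
contact_force: [0.3, 0.6, 0.5]
gripper_width: 0.003
```

```bash
python3 - <<'E'
from h import *
from plant import state,grab_frame
s=state();rep(s,[.067,0,.2])
f=grab_frame("scene");cv2.imwrite('pics/s1.png',cv2.resize(f['frame'][120:345,100:360],None,fx=3,fy=2.66)[...,::-1])
E
```

```text
t 2.1 tcp [0.6234 0.1659 0.2159] case [ 68.8  -1.9 215.9] F [0.3 0.6 0.5] w 0.0
tool axes in case (cols) [[0.002, 1.0, 0.002], [1.0, -0.002, -0.0], [-0.0, 0.002, -1.0]]
delta tool /40mm [ 0.05 -0.05  0.4 ]
```

View pics/s1.png

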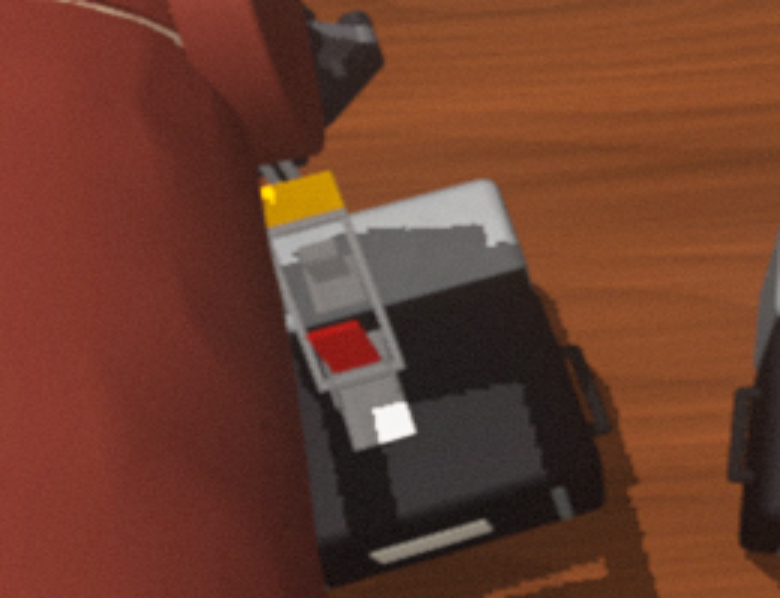

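The fingertips (about 280,170 in the crop) sit above the far part of the yellow tab. I'll press down now.

carry_out(moves=[[[0, 0, 0, 0.05, -0.05, 0.2, -1], [0, 0, 0, 0, -0.05, 0.2, -1], [0, 0, 0, 0, 0, 0.15, -1], [0, 0, 0, 0, 0, 0.15, -1], [0, 0, 0, 0, 0, 0.15, -1], [0, 0, 0, 0, 0, 0.15, -1], [0, 0, 0, 0, 0, 0.15, -1], [0, 0, 0, 0, 0, 0.15, -1]]])

```text
time: 2.82
tool_pos: [0.6178, 0.1688, 0.1632]
tool_rot: [0.0, 0.621, 0.783, 0.0]
contact_force: [0.7, 0.4, 1.5]
gripper_width: 0.002
```

carry_out(moves=[[[0, 0, 0, 0, 0, 0.1, -1], [0, 0, 0, 0, 0, 0.05, -1], [0, 0, 0, 0, 0, 0, -1]]])

```text
time: 3.07
tool_pos: [0.617, 0.1682, 0.1562]
tool_rot: [-0.001, 0.622, 0.783, -0.001]
contact_force: [1.1, 1.8, -0.1]
gripper_width: -0.001
```

carry_out(moves=[[[0, 0, 0, 0, 0, 0.05, -1], [0, 0, 0, 0, 0, 0.05, -1], [0, 0, 0, 0, 0, 0, -1]]])

```text
time: 3.32
tool_pos: [0.6175, 0.1682, 0.1534]
tool_rot: [-0.0, 0.622, 0.783, -0.0]
contact_force: [-0.6, 0.1, 3.2]
gripper_width: -0.0
```

```bash
python3 - <<'E'
from h import *
from plant import state,grab_frame
s=state();rep(s,[.067,0,.2])
f=grab_frame("scene");cv2.imwrite('pics/s2.png',cv2.resize(f['frame'][120:345,100:360],None,fx=3,fy=2.66)[...,::-1])
E
```

```text
t 3.32 tcp [0.6175 0.1682 0.1534] case [ 63.6   1.7 153.4] F [-0.6  0.1  3.2] w -0.0
tool axes in case (cols) [[0.002, 1.0, -0.001], [1.0, -0.002, -0.0], [-0.0, -0.001, -1.0]]
delta tool /40mm [-0.04  0.08 -1.16]
```

View pics/s2.png

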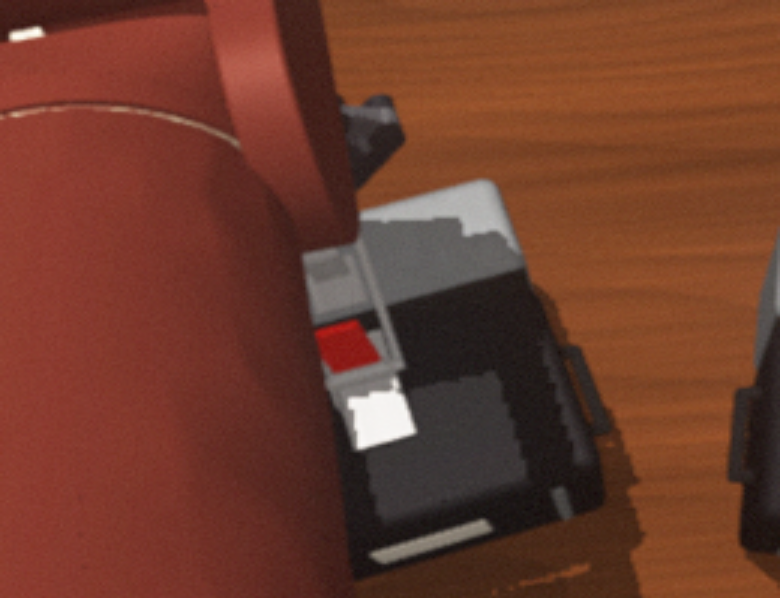

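carry_out(moves=[[[0, 0, 0, 0, 0, 0.04, -1], [0, 0, 0, 0, 0, 0, -1], [0, 0, 0, 0, 0, 0, -1]]])

```text
time: 3.62
tool_pos: [0.6176, 0.1682, 0.1524]
tool_rot: [0.0, 0.622, 0.783, -0.0]
contact_force: [-2.8, -1.0, 3.9]
gripper_width: 0.004
```

carry_out(moves=[[[0, 0, 0, 0, 0, 0.06, -1], [0, 0, 0, 0, 0, 0, -1], [0, 0, 0, 0, 0, 0, -1]]])

```text
time: 3.87
tool_pos: [0.6178, 0.1682, 0.1509]
tool_rot: [0.0, 0.622, 0.783, -0.0]
contact_force: [-4.3, -1.0, 7.9]
gripper_width: -0.003
```

carry_out(moves=[[[0, 0, 0, 0, 0, 0.06, -1], [0, 0, 0, 0, 0, 0, -1], [0, 0, 0, 0, 0, 0, -1]]])

```text
time: 4.12
tool_pos: [0.6178, 0.1683, 0.1494]
tool_rot: [0.0, 0.622, 0.783, -0.0]
contact_force: [-6.1, -1.4, 10.9]
gripper_width: -0.002
```

carry_out(moves=[[[0, 0, 0, 0, 0, -0.5, -1], [0, 0, 0, 0, 0.2, -1, -1], [0, 0, 0, 0.5, 0.5, -0.5, -1], [0, 0, 0, 1, 0, 0, -1], [0, 0, 0, 1, 0, 0, -1], [0, 0, 0, 1, 0, 0, -1], [0, 0, 0, 1, 0, 0, -1]]])

```text
time: 4.7
tool_pos: [0.6037, 0.3515, 0.2265]
tool_rot: [0.0, 0.622, 0.783, 0.0]
contact_force: [0.6, -1.0, 0.0]
gripper_width: -0.0
```

```bash
cat > look.py <<'E'
from h import *
import sys
from plant import state,grab_frame
s=state();rep(s,[0,0,.21]);t=sys.argv[1]
for n in("scene","top"):
    f=grab_frame(n);W=cloud(f);im=f['frame'].astype(int);R,G,B=im[...,0],im[...,1],im[...,2]
    c=(110,150,320,345) if n=="scene" else (100,140,320,345)
    cv2.imwrite(f'pics/{n}{t}.png',cv2.resize(f['frame'][c[1]:c[3],c[0]:c[2]],None,fx=2.9,fy=2.9,interpolation=cv2.INTER_CUBIC)[...,::-1])
    P=tocase(W.reshape(-1,3)).reshape(W.shape)*1000
    near=(abs(P[...,0])<130)&(abs(P[...,1])<40)
    for nm,m in(("y",(R>130)&(G>100)&(B<110)&(P[...,2]>140)),("r",(R>80)&(G<50)&(B<50)&(P[...,2]>145)),("raised",(P[...,2]>150)&~((R>80)&(B<110)&(R>B+40)))):
        p=P[m&near]
        if len(p)<5: print(n,nm,len(p));continue
        print(n,nm,len(p),np.percentile(p,[2,50,98],axis=0).round(1).tolist(), np.polyfit(p[:,0],p[:,2],1).round(3))
E
python3 look.py 3
```

```text
t 4.7 tcp [0.6037 0.3515 0.2265] case [ 92.1 183.2 226.5] F [ 0.6 -1.   0. ] w -0.0
tool axes in case (cols) [[0.003, 1.0, 0.0], [1.0, -0.003, 0.0], [0.0, 0.0, -1.0]]
delta tool /40mm [-4.59 -2.29  0.41]
scene y 338 [[58.0, -19.0, 152.2], [67.2, 0.9, 154.2], [77.3, 21.2, 156.5]] [-3.10000e-02  1.56288e+02]
scene r 237 [[-27.5, -10.3, 161.9], [-25.6, -0.5, 188.1], [-21.2, 9.8, 208.0]] [  8.729 408.434]
scene raised 821 [[-39.1, -19.7, 151.7], [16.2, 1.4, 155.6], [56.5, 21.7, 168.0]] [1.00000e-03 1.57384e+02]
top y 211 [[4.8, -21.0, 150.6], [67.4, 3.8, 153.0], [79.2, 20.2, 156.4]] [-1.50000e-01  1.63239e+02]
top r 203 [[-25.7, -12.0, 160.3], [-23.9, -1.5, 184.5], [-22.1, 9.2, 205.5]] [ 10.389 431.588]
top raised 1319 [[-35.6, -21.1, 150.6], [35.9, -1.7, 154.0], [77.7, 20.2, 166.0]] [-9.00000e-03  1.55373e+02]
```

View pics/scene3.png

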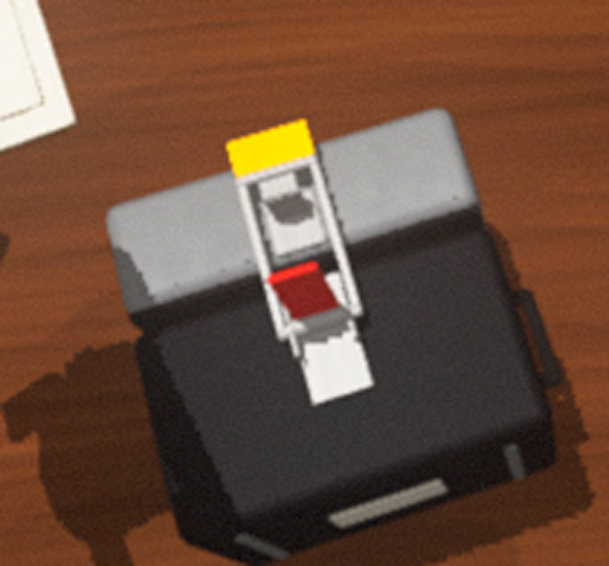

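View pics/top3.png

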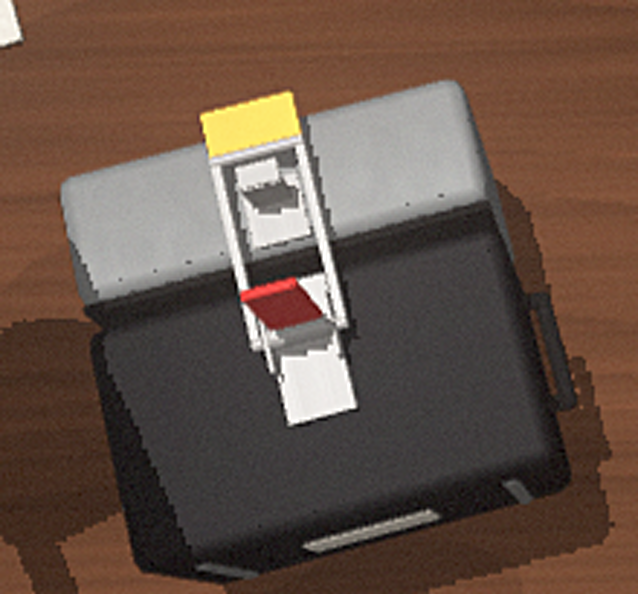

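The hook is level: the tab slope is about 0 at z 154 mm, with the bar beyond the keeper (crop scene3, about 275,165). The lever is still upright. Next I'll go to its +x side.

carry_out(moves=[[[0, 0, 0, -0.76, -0.35, 0, -1], [0, 0, 0, -0.76, -0.35, 0, -1], [0, 0, 0, -0.76, -0.35, 0, -1], [0, 0, 0, -0.76, -0.35, 0, -1], [0, 0, 0, -0.76, -0.35, 0, -1], [0, 0, 0, -0.78, -0.35, 0, -1], [0, 0, 0, 0, 0, 0.4, -1], [0, 0, 0, 0, 0, 0.35, -1]]])

```text
time: 5.47
tool_pos: [0.5644, 0.1503, 0.1971]
tool_rot: [0.001, 0.623, 0.782, 0.001]
contact_force: [0.8, 0.6, -0.5]
gripper_width: -0.002
```

carry_out(moves=[[[0, 0, 0, 0, 0, 0, -1]]])

```text
time: 5.55
tool_pos: [0.5618, 0.1515, 0.1926]
tool_rot: [-0.002, 0.622, 0.783, -0.002]
contact_force: [0.1, -0.8, -0.6]
gripper_width: -0.0
```

```bash
python3 - <<'E'
from h import *
from plant import state
rep(state(),[-.006,0,.196])
E
```

```text
t 5.55 tcp [0.5618 0.1515 0.1926] case [  5.5  -1.8 192.6] F [ 0.1 -0.8 -0.6] w -0.0
tool axes in case (cols) [[0.003, 1.0, -0.006], [1.0, -0.003, 0.001], [0.001, -0.006, -1.0]]
delta tool /40mm [ 0.05 -0.29 -0.08]
```

carry_out(moves=[[[0, 0, 0, 0.04, -0.33, 0, -1], [0, 0, 0, 0, -0.3, 0, -1], [0, 0, 0, 0, -0.3, 0, -1], [0, 0, 0, 0, -0.2, 0.09, -1], [0, 0, 0, 0, -0.2, 0.09, -1], [0, 0, 0, 0, -0.16, 0.16, -1], [0, 0, 0, 0, -0.16, 0.16, -1], [0, 0, 0, 0, 0, 0, -1]]])

```text
time: 6.22
tool_pos: [0.4984, 0.1393, 0.176]
tool_rot: [-0.0, 0.622, 0.783, -0.0]
contact_force: [1.8, 1.2, 2.6]
gripper_width: -0.004
```

```bash
python3 look.py 4
```

```text
t 6.22 tcp [0.4984 0.1393 0.176 ] case [-59.    0.8 176. ] F [1.8 1.2 2.6] w -0.0
tool axes in case (cols) [[0.002, 1.0, -0.0], [1.0, -0.002, 0.0], [0.0, -0.0, -1.0]]
delta tool /40mm [-0.02  1.47 -0.85]
scene y 14 [[-95.9, 4.3, 372.3], [-62.1, 12.3, 426.8], [-25.3, 36.2, 484.5]] [  1.64  528.803]
scene r 2878 [[-99.5, -37.7, 418.6], [-91.7, 1.9, 479.3], [-54.9, 39.0, 495.7]] [3.62000e-01 5.07551e+02]
scene raised 3469 [[-101.9, -26.3, 249.8], [-96.1, 8.1, 419.6], [-32.2, 39.4, 489.4]] [1.2600e-01 4.2885e+02]
top y 18 [[-95.0, -37.1, 371.2], [-65.5, -31.6, 494.5], [-61.1, 7.5, 495.8]] [  3.973 750.961]
top r 581 [[-97.5, -35.2, 416.4], [-92.7, 4.3, 473.1], [-73.9, 38.4, 491.8]] [  0.55  517.022]
top raised 2124 [[-99.9, -39.2, 234.9], [-94.1, 5.3, 458.5], [-20.5, 39.6, 493.6]] [7.50000e-02 4.27806e+02]
```

View pics/scene4.png

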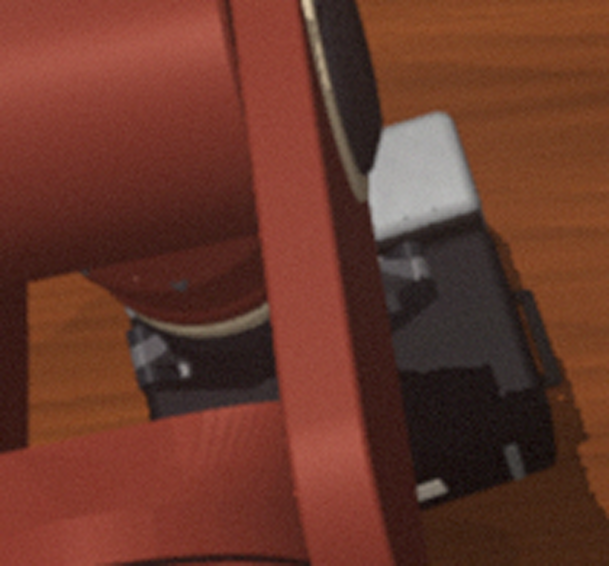

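The view is blocked by the arm, but the force (+x, +z) shows contact with the lever. Carrying on down.

carry_out(moves=[[[0, 0, 0, 0, -0.06, 0.1, -1], [0, 0, 0, 0, -0.06, 0.1, -1], [0, 0, 0, 0, -0.04, 0.1, -1], [0, 0, 0, 0, -0.02, 0.1, -1], [0, 0, 0, 0, 0, 0, -1]]])

```text
time: 6.73
tool_pos: [0.4925, 0.1377, 0.1611]
tool_rot: [-0.0, 0.622, 0.783, 0.0]
contact_force: [0.9, 0.8, 2.4]
gripper_width: 0.001
```

carry_out(moves=[[[0, 0, 0, 0, 0, 0.08, -1], [0, 0, 0, 0, 0, 0, -1], [0, 0, 0, 0, 0, 0, -1]]])

```text
time: 6.98
tool_pos: [0.4922, 0.1376, 0.1589]
tool_rot: [-0.0, 0.622, 0.783, -0.0]
contact_force: [-1.4, 1.3, 8.0]
gripper_width: -0.002
```

carry_out(moves=[[[0, 0, 0, 0, 0, 0.08, -1], [0, 0, 0, 0, 0, 0, -1], [0, 0, 0, 0, 0, 0, -1]]])

```text
time: 7.23
tool_pos: [0.4922, 0.1376, 0.1585]
tool_rot: [-0.001, 0.622, 0.783, -0.001]
contact_force: [-9.9, 0.3, 20.5]
gripper_width: -0.001
```

carry_out(moves=[[[0, 0, 0, 0, 0, 0.08, -1], [0, 0, 0, 0, 0, 0, -1], [0, 0, 0, 0, 0, 0, -1]]])

```text
time: 7.48
tool_pos: [0.4923, 0.1376, 0.1582]
tool_rot: [-0.001, 0.621, 0.783, -0.001]
contact_force: [-17.9, -1.4, 33.9]
gripper_width: -0.003
```

The force rises steeply (34 N) at z 158 mm, so the lever is on its stop. Now I'll lift straight up, retreat to the side and check.

carry_out(moves=[[[0, 0, 0, 0, 0, -0.3, -1], [0, 0, 0, 0, 0, -0.8, -1], [0, 0, 0, 0, 0, -1, -1], [0, 0, 0, 1, 0, 0, -1], [0, 0, 0, 1, 0, 0, -1], [0, 0, 0, 1, 0, 0, -1], [0, 0, 0, 1, 0, 0, -1], [0, 0, 0, 1, 0, 0, -1]]])

```text
time: 8.15
tool_pos: [0.4454, 0.3333, 0.2341]
tool_rot: [-0.0, 0.622, 0.783, -0.002]
contact_force: [0.6, 0.9, 0.1]
gripper_width: 0.002
```

carry_out(moves=[[[0, 0, 0, 1, 0, 0, -1], [0, 0, 0, 1, 0, 0, -1], [0, 0, 0, 0, 0, 0, -1], [0, 0, 0, 0, 0, 0, -1]]])

```text
time: 8.48
tool_pos: [0.4271, 0.4111, 0.2336]
tool_rot: [-0.0, 0.62, 0.784, -0.002]
contact_force: [-0.9, -0.5, 0.6]
gripper_width: 0.0
```

```bash
python3 look.py 5; python3 - <<'E'
from h import *
from plant import grab_frame
f=grab_frame("scene");cv2.imwrite('pics/full5.png',f['frame'][...,::-1])
for n in ("scene","top"):
    f=grab_frame(n);g=pickle.load(open(n+'.pkl','rb'));W=cloud(f);V=cloud(g)
    im=f['frame'].astype(int);R,G,B=im[...,0],im[...,1],im[...,2]
    P=tocase(W.reshape(-1,3)).reshape(W.shape)*1000
    m=(abs(R-G)<15)&(R>90)&(R<190)&(abs(P[...,0])<100)&(abs(P[...,1])<100)&(P[...,2]>120)&(P[...,2]<145)&(abs(P[...,1])>30)
    p=P[m&(P[...,0]>10)];print(n,'lid',np.percentile(p,[1,50,99],axis=0).round(1).tolist(),np.polyfit(p[:,0],p[:,2],1))
    d=abs(g['frame'].astype(int)-f['frame']).max(-1); r=(W[...,1]<-.02)&(W[...,1]>-.3)&(W[...,2]>.02)
    print('right case changed px',(d[r]>40).sum(),r.sum())
E
```

```text
t 8.48 tcp [0.4271 0.4111 0.2336] case [-66.1 281.7 233.6] F [-0.9 -0.5  0.6] w 0.0
tool axes in case (cols) [[-0.001, 1.0, -0.003], [1.0, 0.001, -0.002], [-0.002, -0.003, -1.0]]
delta tool /40mm [-7.04  1.64  0.6 ]
scene y 314 [[-30.9, -19.5, 141.9], [46.0, -0.3, 157.3], [54.5, 20.6, 159.6]] [6.00000e-03 1.56541e+02]
scene r 42 [[-85.0, -10.7, 157.1], [-83.3, 1.5, 159.0], [-67.4, 12.8, 161.0]] [2.5000e-02 1.6106e+02]
scene raised 760 [[-55.3, -19.7, 152.1], [-6.8, 2.3, 156.8], [35.6, 21.8, 169.0]] [7.40000e-02 1.58367e+02]
top y 661 [[-79.8, -19.3, 154.1], [-47.0, -1.3, 158.3], [55.6, 18.6, 161.1]] [-2.80000e-02  1.57144e+02]
top r 30 [[-83.0, -12.3, 155.4], [-70.7, -11.3, 157.9], [-31.8, 11.5, 160.6]] [-1.30000e-02  1.56874e+02]
top raised 1298 [[-53.1, -21.1, 151.4], [19.8, -1.5, 155.7], [54.3, 20.4, 167.9]] [4.40000e-02 1.56211e+02]
scene lid [[10.5, -91.9, 137.0], [35.6, 31.8, 140.8], [62.8, 92.2, 143.3]] [-8.95698150e-03  1.41081873e+02]
right case changed px 0 16901
top lid [[10.5, -93.3, 135.4], [37.2, -30.0, 139.6], [64.7, 91.6, 142.6]] [-7.68313717e-03  1.39805462e+02]
right case changed px 0 21512
```

View pics/scene5.png

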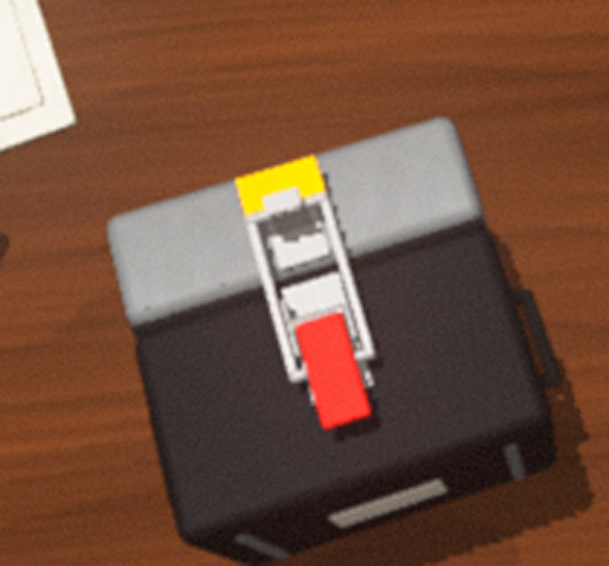

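View pics/top5.png

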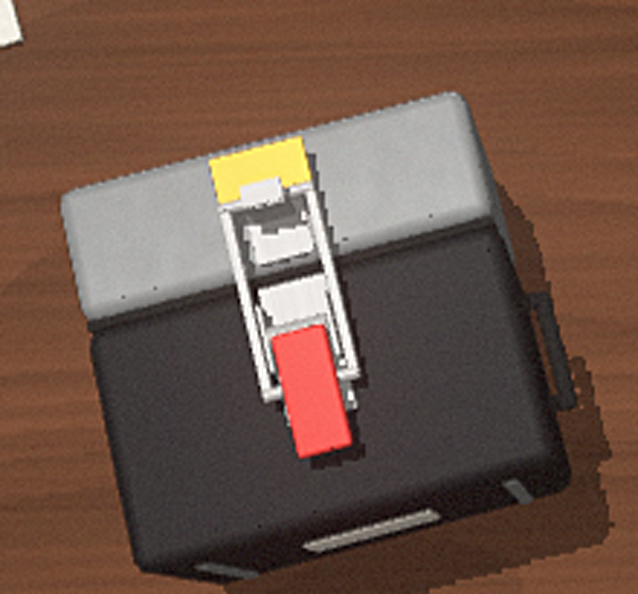

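View pics/full5.png

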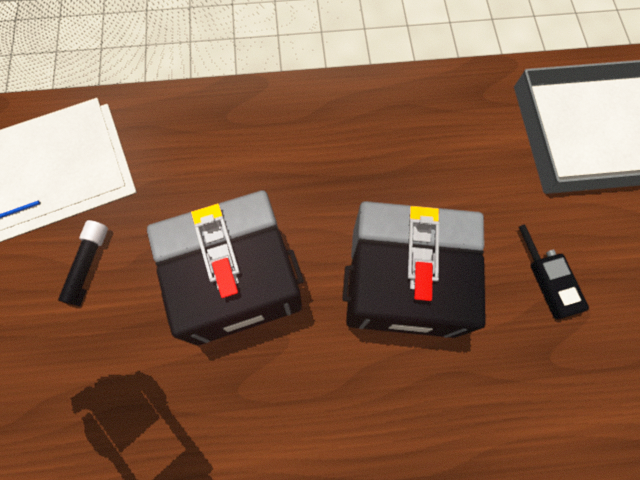

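The latch now looks like the other case's. I'll measure the lever and hook angles against the latched case before handing in.

```bash
python3 - <<'E'
from h import *
from plant import grab_frame
for n in ("scene","top"):
    f=grab_frame(n);W=cloud(f)*1000;im=cv2.cvtColor(f['frame'],cv2.COLOR_RGB2HSV).astype(int)
    H,S,V=im[...,0],im[...,1],im[...,2]
    for nm,m in(("red",((H<6)|(H>174))&(S>150)&(V>170)),("yellow",(H>20)&(H<32)&(S>110)&(V>150))):
        for s,l in (("L",(W[...,1]>50)&(W[...,1]<250)),("R",(W[...,1]<-50)&(W[...,1]>-250))):
            k=cv2.erode((m&l&(W[...,2]>145)&(W[...,2]<175)).astype(np.uint8),np.ones((3,3)))>0
            p=W[k]; A=np.c_[p[:,:2]-p[:,:2].mean(0),np.ones(len(p))]
            c=np.linalg.lstsq(A,p[:,2],rcond=None)[0]; print(n,nm,s,len(p),p.mean(0).round(1),'grad',c[:2].round(3))
E
```

```text
scene red L 474 [499.1 138.7 160.1] grad [-0.001 -0.011]
scene red R 487 [ 467.1 -137.4  159.7] grad [-0.003  0.003]
scene yellow L 194 [600.4 163.2 157.3] grad [-0.016 -0.004]
scene yellow R 198 [ 571.5 -157.1  154.1] grad [-0.028  0.007]
top red L 621 [501.3 139.2 158.7] grad [-0.004 -0.005]
top red R 658 [ 471.2 -138.4  158.7] grad [ 0.002 -0.002]
top yellow L 295 [602.5 162.4 156. ] grad [-0.007 -0.002]
top yellow R 309 [ 573.1 -159.   153.1] grad [-0.029  0.02 ]
```

```bash
python3 - <<'E'
from plant import state,ticket
s=state();print(s['time'],s['contact_force']);print(ticket.job_done())
E
```

```text
8.8333 [ 0.09180503 -0.09989249  0.15184896]
the job is handed in; nothing more can be done
None
```

I latched the open case: I pressed its hook down over the keeper first, then swept the red lever down to its stop. I handed the job in at 8.8 s with the gripper clear of everything. The hand-in gives no verdict.

**Last checks:**
- **Lever:** it lies flat, with its upper face at about 159 to 160 mm. That matches the latched case's lever, and it stopped firmly under a 34 N press from the fingertips. That is under the 40 N limit, but the most force I used.
- **Lid:** it is level and pulled shut, with the top at about 140 mm and no visible gap at the seam.
- **Hook:** its bar is caught behind the keeper, under the lip.
- **Other case:** the already latched case shows no change between the first and last pictures.

**One small disagreement:** the yellow tab sits about 3 mm (roughly 0.03 rad) higher than on the latched case. I think it was carried up as the lid rose while shutting, and I left it because the hook is held under tension.

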